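# Seat a lens barrel in a sprung V jig and hold it there

## Robot

A 6-joint arm with a two-finger parallel gripper is mounted at the origin on the work surface. World frame = base frame: x ahead of the robot, y to its left, z up, the work surface at z = 0. Lengths are in m, angles in rad, forces in N, time in s.
With the tool pointing down it reaches from about 0.35 to 0.975 m from the base axis. Payload 17.4 kg.
Tool frame: the origin (TCP) lies at the very end of the fingers, on their centre line; the grasp point (between the pads) lies 19 mm behind it; x points along the fingers, y is the direction in which the jaws open and shut, and the axes are right-handed (so a half turn about x gives the same grasp; the last joint's range is limited). The gripper opens to 85 mm and grips with 20 to 120 N. Pads are 22 mm wide; open, the fingers measure 114 mm over their backs; the gripper's body (76 mm by 85 mm) begins 54 mm behind the grasp point. The pads swing forward as they close: fully open they stand 13 mm farther back than shut.
Start: joints at [1.248, 0.116, 1.442, -0, 1.584, -0.038], TCP at [0.19, 0.648, 0.198] pointing down, gripper open.
Joint ranges: [-2.83, 2.83], [-0.83, 2.19], [0.07, 2.5], [-1.14, 4.28], [0.01, 3], [-2.97, 2.97]. Speed limits (rad/s): [1.89, 1.89, 2.22, 3.14, 3.14, 3.14].

## Interface

Orientations are given as [roll, pitch, yaw] about the fixed x, y, z axes, in that order (R = Rz(yaw) Ry(pitch) Rx(roll)).
In Python, from rig import monitor, capture, workorder, spot_in, regions_of gives the robot as it stands.
- The arm moves only by the tool send_rows, never from a script. Its argument "deltas" is text: rows parted by semicolons, each of 4 numbers parted by spaces: the shift along the tool's x, y, z in units of 25 mm (1.0 is 25 mm), then the turn about the tool's x in units of 6 degrees (1.0 is 6 degrees). In form: tx ty tz spin; .... A call has 1 to 10 rows; each row is the pose to reach, as a shift and turn from the pose commanded when the call began, along the tool's axes at that moment; what a row does not reach only later rows make up. A row lasts 1/12 s, in which the tool goes at most 41.7 mm and 7.16 degrees, less where a joint would pass 70% of its speed; a pose out of reach is approached as far as the arm can. A call with a gripper value outside its range is refused whole. "grip" is the opening, from -1 (shut) to 1 (fully open), set as the call begins (left out, the last holds). The fingers move at their own pace and stop on an object; the grip force is fixed at half the most. Time passes only in rows, so rows that repeat a pose let the fingers close. It gives the time, the measured TCP pose, the force and the opening at its end, in the units of the state.
- monitor.get_state(): the state, without advancing time (a new reading comes with each control period).
- capture(name): name is "side" or "top"; returns a dict with "pixels" (400x640x3 uint8, blue, green, red), "depth" (400x640 float32, m along the optical axis (not along the pixel's ray), 0 where there is no reading), "K" (3x3 intrinsics, pixels), "D" ([k1, k2, p1, p2, k3] as OpenCV has them; the pictures are not rectified), "cam_to_world" (4x4, takes a point from camera to world coordinates). Camera axes: x right, y down, z forward; pixel columns grow to the right and rows downward; lengths in m; the calibration is good to about 2 mm. A picture is of the moment at which its call begins.
- workorder.finish_job(): hands the job in, once; it reports no verdict.
Trained networks look in the newest picture that a camera, given by its name, has taken for a name from the list of things; names that differ only in an ending like _2 or _b are one class to them, and where a whole thing is asked for, a point or a joint stands for the part that bears it (a point fixed in the world has none). Each returns a list of dicts, best first, with "confidence" (0 to 1); they miss things now and then, are a little off and sometimes report something else, mostly with a low value. They report only what shows in the picture. A call takes as long as a camera call. They do not tell look-alikes from the thing itself.
- spot_in(camera, label): "centre" ([x, y, z] in m, in the coordinates of the camera as it stood for that picture, good to about 4 mm: the middle of the surface that is visible of it).
- regions_of(camera, label): "pixels" (400x640 bool, what is visible of it).
The state is a dict: "time_s": time; "joints": joint angles; "dq": joint speeds; "joint_torque": joint torques, N m; "tool_pos": TCP position; "tcp_rot": TCP orientation; "wrist_force": force on the tool from outside, world axes, zero at the start; "moment": the same for the moment, N m; "width": opening from 0.0 (shut) to 1.0 (fully open).
Only numpy, scipy, OpenCV 4.12 (cv2) and the standard library are available. Lean on these libraries where they do the work, as an engineer would, in place of code of your own. Each camera call takes 0.05 s, during which the arm holds its last target.

## Task

Pull the silver lens barrel up out of the blue holder and, with it upright and lens end down, press it sideways into the upright V of the spring-loaded jig so that it bears on both V faces over their full height (its brass lens end showing below the V faces), pushing only with the barrel until the jaw's yellow pointers stand over the green bands. Keep the lens end off the white base plate at all times, do not touch the jig with the gripper while pressing, and leave everything else where it is. Finish while still gripping the barrel and holding it pressed in the V: do not let go.

Things in the scene. Friction and masses are not known exactly. Their poses are not given: they have to be found in the camera images.
- barrel: Lens barrel: silver cylinder, 22 mm diameter, 135 mm long, about 110 g; black grip band 85 to 110 mm above the lens end, brass ring and glass at the lens end. Origin: centre of the lens (lower) end; z along the axis to the top. Starts lens end down on the floor of any one of the holder's holes, leaning at most 0.06 rad; 95 mm stands out.
- barrel_band (a point): Centre of the barrel's black grip band, on its axis, 97.5 mm above the lens end.
- holder: Fixed blue block, 80 (x) x 190 (y) x 50 mm high, with three upright blind holes in a row along its y at -60, 0 and +60 mm, each 24 mm wide and 40 mm deep (floor 10 mm above the bench). Origin: centre of its underside, on the bench; z up. On the left side, turned up to 0.4 rad.
- marker: A loose white marker with a green cap, 21 mm in diameter and 120 mm long, standing in another hole of the holder. Origin: its lower end. Leave alone.
- driver: A loose screwdriver standing in another hole, orange handle (21 mm in diameter, 75 mm long) down, thin steel blade (7 mm, 45 mm long) up. Origin: its lower end. Leave alone.
- jig: The V jig's fixed frame, on the right side, turned up to 0.5 rad. x: direction in which the jaw is pushed back; z up. Origin: on the bench, below the axis of a barrel seated in the V with the jaw at rest (joint 0). Grey spring housing, 55 mm high, at x = 90 to 125 mm; side rails 24 mm high at y = +-32 to +-44 mm with green bands on top.
- base_plate: The jig's white base plate, fixed, 10 mm thick (top 10 mm above the bench), x = -45 to 125 mm and y = +-45 mm in the jig's frame. Same origin and axes as the jig. The lens end must stay off it.
- jaw (a joint): How far the sprung jaw has been pushed back along the jig's x axis, in m: 0 at rest, 0.020 at its stop. The spring takes about 1.5 N to start, then 0.3 N per mm (about 4.5 N at 10 mm). Its two yellow pointers stand over the green bands on the side rails from 4 to 17 mm.
- flank_left: Left (+y) aluminium face of the upright 90 degree V, on the jaw's V head: plate 34 mm long, 8 mm thick, 45 degrees to the jig's x, 30 to 78 mm above the bench. The V opens to the jig's -x (towards the robot); its mouth is 48 mm wide, 8.5 mm in front of the seated barrel's axis; its bottom 15.6 mm behind it. Origin, axes: the jig's, moving with the jaw.
- flank_right: Right (-y) flat face of the V, mirror image of the left. Same origin. The V head floats sideways on the jaw, +-6 mm on light springs (0.12 N per mm), and so centres itself on a barrel a few mm off.
- jaw_seat (a point): On the axis of a seated barrel, at half the height of the V faces (54 mm above the bench); moves with the jaw and its V head.
- board: a loose blue circuit board, 70 x 55 mm, up to 16 mm high; origin: centre of its underside. Leave alone.
- gear: a loose grey plastic gear lying flat, 53 mm across, 16 mm high; origin: centre of its underside. Leave alone.
- motor: a loose yellow gear motor, 64 x 24 x 22 mm; origin: centre of its underside. Leave alone.
- adapter: a loose white mains plug adapter, 55 x 42 x 30 mm with two brass pins; origin: centre of its underside. Leave alone.
- tape: a loose yellow roll of tape lying flat, 90 mm across, 19 mm high; origin: centre of its underside. Leave alone.
- meter: a loose grey hand meter lying flat, 140 x 75 x 41 mm; origin: centre of its underside. Leave alone.
There are look-alikes about, which are no part of the job. Leave any purple look-alike of the barrel alone.

How it is judged:
By the outcome, as a careful person would: the job done as asked, in the order asked, and still so for the second after the job is handed in, while the arm keeps its last pose, push and grip.
It also fails if it takes over 42 s, if anything falls off the work surface, if the arm or the gripper's body presses on something with over 40 N, if the wrist force passes 120 N, or if a joint passes its speed limit or range.

## Working session

There is one attempt and no reset: what is moved stays moved. The work goes in short steps, Python scripts to look and compute and a tool call to move; the robot and the scene stay as the last step left them, time stands still between calls to the robot, and variables do not carry over. Pictures are saved under pics/ and viewed, and the job is handed in when it is done.

Besides the shell and the picture viewer there is one more tool, called after "Call:" as a command line: name --argument value ..., lists and objects as JSON in quotes. send_rows: Moves the arm, as the interface text tells. Its arguments: {"type":"object","properties":{"deltas":{"type":"string"},"grip":{"type":"number"}},"required":["deltas"]}

```bash
ls; mkdir -p pics; cat > h.py <<'E'
import numpy as np,cv2
from rig import monitor,capture,workorder,spot_in,regions_of
def w(c,p):
    T=np.array(c["cam_to_world"]);return T[:3,:3]@np.array(p)+T[:3,3]
def cloud(c):
    K=np.array(c["K"]);D=np.array(c["D"]);d=c["depth"]
    v,u=np.mgrid[0:400,0:640]
    n=cv2.undistortPoints(np.stack([u,v],-1).reshape(-1,1,2).astype(np.float64),K,D).reshape(400,640,2)
    P=np.dstack([n[...,0]*d,n[...,1]*d,d])
    T=np.array(c["cam_to_world"]);W=P@T[:3,:3].T+T[:3,3];W[d<=0]=np.nan
    return W
E
python3 - <<'E'
from h import *
print(monitor.get_state())
for n in("side","top"):
    c=capture(n);cv2.imwrite(f"pics/{n}0.png",c["pixels"]);np.save(f"{n}0.npy",cloud(c))
    print(n,np.round(c["cam_to_world"],3).tolist(),c["K"])
    for l in("barrel","holder","marker","driver","jig","jaw","flank_left","flank_right","base_plate"):
        for r in spot_in(n,l)[:3]: print(l,round(r["confidence"],2),np.round(w(c,r["centre"]),4))
E
```

```text
pics
{'time_s': 0.0, 'joints': array([ 1.24815742e+00,  1.16497278e-01,  1.44227559e+00,  7.95187651e-06,
        1.58399180e+00, -3.77883385e-02]), 'dq': array([ 0.00059784,  0.00010501, -0.00079681, -0.00031075, -0.00095795,
       -0.00012748]), 'joint_torque': array([-3.06339898e-03, -7.31993937e+01, -6.32486057e+01, -2.58925693e-04,
        6.42030558e-03, -3.34321908e-05]), 'tool_pos': array([0.18960998, 0.6475819 , 0.19694817]), 'tcp_rot': array([-1.61536887,  1.56962429, -1.90021933]), 'wrist_force': array([-0.50399732, -0.57243445,  0.21980774]), 'moment': array([-0.03841025, -0.01653226, -0.05120792]), 'width': 1.0017859147850707}
side [[-0.913, -0.261, 0.314, 0.225], [-0.409, 0.598, -0.69, 0.769], [-0.008, -0.758, -0.652, 0.815], [0.0, 0.0, 0.0, 1.0]] [[419.74385646   0.         324.42948763]
 [  0.         419.74385646 200.82436128]
 [  0.           0.           1.        ]]
barrel 0.55 [0.6    0.1884 0.0815]
barrel 0.5 [0.5069 0.1503 0.1131]
holder 0.59 [0.4807 0.2338 0.0448]
marker 0.84 [0.4736 0.2693 0.0979]
driver 0.42 [0.4914 0.2073 0.0851]
driver 0.23 [0.4134 0.4315 0.0009]
jig 0.75 [ 0.5827 -0.1658  0.023 ]
jaw 0.93 [ 0.5722 -0.1744  0.0491]
jaw 0.29 [0.7466 0.1597 0.0232]
flank_left 0.42 [0.4753 0.2665 0.0983]
flank_right 0.71 [ 0.5529 -0.1906  0.0575]
base_plate 0.59 [ 0.5436 -0.1574  0.0081]
top [[0.025, -0.996, 0.089, 0.462], [-0.999, -0.027, -0.02, 0.029], [0.023, -0.088, -0.996, 1.45], [0.0, 0.0, 0.0, 1.0]] [[508.73426336   0.         314.51525368]
 [  0.         508.73426336 199.7039581 ]
 [  0.           0.           1.        ]]
barrel 0.69 [0.6027 0.1756 0.1305]
barrel 0.58 [0.5104 0.1441 0.1427]
holder 0.77 [0.4976 0.2027 0.0488]
marker 0.58 [0.4764 0.2536 0.1259]
marker 0.27 [ 0.5482 -0.1809  0.0767]
driver 0.6 [0.4925 0.2021 0.0812]
jig 0.82 [ 0.5941 -0.175   0.0217]
jaw 0.76 [ 0.5835 -0.1755  0.0391]
flank_right 0.43 [ 0.5449 -0.1787  0.0765]
base_plate 0.77 [ 0.5395 -0.1654  0.008 ]
```

View pics/side0.png

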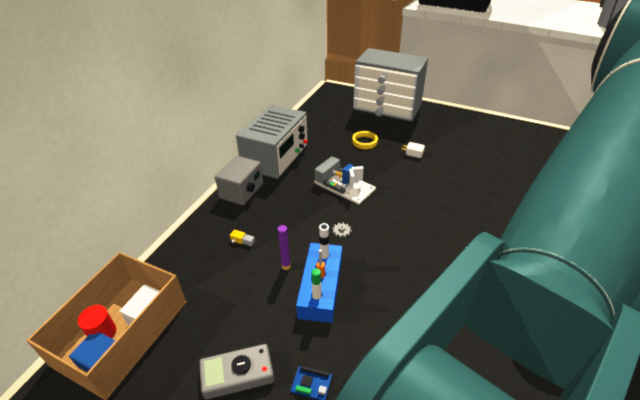

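View pics/top0.png

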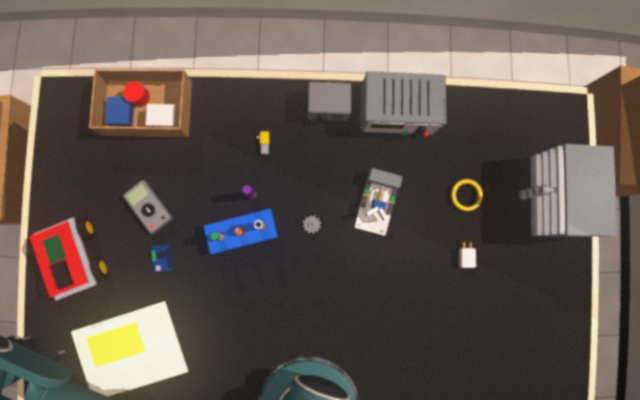

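The side picture shows the silver barrel in the right-hand hole at about (324,230) and the purple look-alike at (284,248). The jig is at (345,180). Next I measure them precisely.

```bash
python3 - <<'E'
from h import *
a=cv2.imread("pics/side0.png");b=cv2.imread("pics/top0.png")
A=cv2.resize(a[140:290,270:390],None,fx=4,fy=4,interpolation=2)
B=cv2.resize(b[160:260,200:300],None,fx=4,fy=4,interpolation=2);C=cv2.resize(b[160:240,345:415],None,fx=5,fy=5,interpolation=2)
cv2.imwrite("pics/a1.png",A);cv2.imwrite("pics/c1.png",np.hstack([B,C[:400]]))
S=np.load("side0.npy");T=np.load("top0.npy")
for n,W in(("side",S),("top",T)):
    z=W[...,2]
    m=(np.hypot(W[...,0]-.508,W[...,1]-.145)<.035)&(z>.06)
    P=W[m];print(n,"barrel pts",len(P),np.round(P.mean(0),4),np.round(P.min(0),4),np.round(P.max(0),4))
    for lo,hi in((.06,.09),(.09,.12),(.12,.15)):
        Q=P[(P[:,2]>=lo)&(P[:,2]<hi)]
        if len(Q):print(lo,len(Q),np.round(Q.mean(0),4),np.round(Q.min(0),4),np.round(Q.max(0),4))
    def rect(m,l):
        Q=W[m][:,:2]
        print(l,len(Q),cv2.minAreaRect((Q*1000).astype(np.float32)),np.round(np.nanmedian(W[m],0),4))
    rect((z>.046)&(z<.054)&(np.abs(W[...,0]-.49)<.1)&(np.abs(W[...,1]-.2)<.12),"holdertop")
    J=(np.abs(W[...,0]-.58)<.13)&(np.abs(W[...,1]+.17)<.1)
    rect(J&(z>.006)&(z<.013),"plate");rect(J&(z>.051)&(z<.059)&(W[...,0]>.61),"housing");rect(J&(z>.005),"all");rect(J&(z>.073)&(z<.082),"vtop")
E
```

```text
side barrel pts 275 [0.5095 0.1489 0.113 ] [0.5012 0.1324 0.0604] [0.5231 0.1559 0.1489]
0.06 69 [0.5076 0.1499 0.0759] [0.5012 0.1403 0.0604] [0.519  0.1559 0.09  ]
0.09 81 [0.5093 0.1508 0.1056] [0.5013 0.1413 0.0903] [0.523  0.1558 0.12  ]
0.12 125 [0.5107 0.1471 0.1382] [0.5018 0.1324 0.1206] [0.5231 0.1548 0.1489]
holdertop 1774 ((496.3387756347656, 200.60598754882812), (80.75704193115234, 195.10719299316406), 16.091508865356445) [0.4884 0.2175 0.0499]
plate 477 ((586.8840942382812, -180.68453979492188), (95.76210021972656, 168.59674072265625), 76.13292694091797) [ 0.5428 -0.1616  0.0103]
housing 212 ((654.4976806640625, -196.429443359375), (90.59147644042969, 37.50819396972656), 76.6382064819336) [ 0.6538 -0.1919  0.0555]
all 1593 ((569.9385986328125, -147.99400329589844), (149.9696044921875, 226.0778045654297), 77.90007781982422) [ 0.5844 -0.1672  0.0267]
vtop 114 ((567.1397705078125, -173.1127471923828), (55.66545104980469, 45.74052429199219), 79.44474029541016) [ 0.5671 -0.1774  0.078 ]
top barrel pts 79 [0.5103 0.1435 0.1342] [0.5006 0.1344 0.0652] [0.5214 0.1558 0.1521]
0.
[... 217 characters left out ...]
8 0.1499]
holdertop 1464 ((494.51202392578125, 202.69346618652344), (80.79197692871094, 189.75938415527344), 16.379520416259766) [0.4946 0.2016 0.0499]
plate 698 ((580.0161743164062, -170.13340759277344), (259.638916015625, 199.03392028808594), 0.09161507338285446) [ 0.5436 -0.1669  0.0092]
housing 338 ((653.2045288085938, -195.788818359375), (90.02693176269531, 35.0740966796875), 76.81623077392578) [ 0.6538 -0.1946  0.0545]
all 2107 ((579.7536010742188, -170.1690673828125), (199.2841796875, 259.47186279296875), 89.83125305175781) [ 0.5904 -0.1771  0.0217]
vtop 144 ((564.4793090820312, -174.81639099121094), (56.913936614990234, 45.85567092895508), 75.09855651855469) [ 0.5688 -0.1753  0.0773]
```

View pics/a1.png

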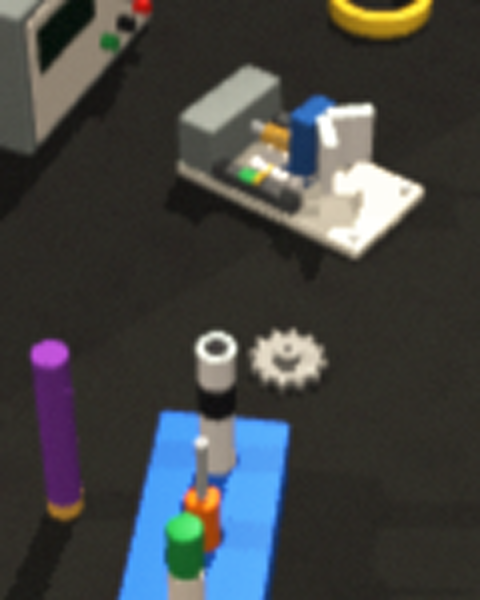

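View pics/c1.png

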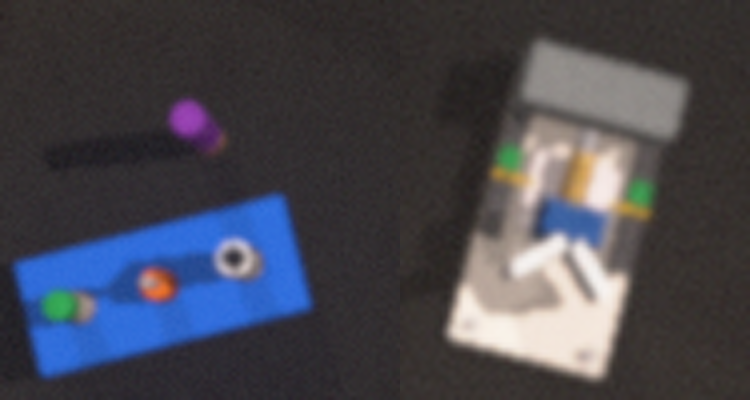

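The barrel is in the −60 mm hole at about (0.511, 0.144). The jig origin is at about (0.549, −0.171) with yaw −0.232. Next I fit the barrel's lean and work out the moves.

```bash
cat > fit.py <<'E'
from h import *
from scipy.optimize import least_squares
from scipy.spatial.transform import Rotation as R
def fitcyl(P,z0,r=.011,guess=(0,0,0,0)):
    f=lambda q:np.hypot(P[:,0]-q[0]-q[2]*(P[:,2]-z0),P[:,1]-q[1]-q[3]*(P[:,2]-z0))-r
    s=least_squares(f,guess,loss="soft_l1",f_scale=.0015);return s.x,np.sqrt(np.median(s.fun**2))
E
python3 - <<'E'
from fit import *
for n in("side","top"):
    W=np.load(n+"0.npy");z=W[...,2]
    P=W[(np.hypot(W[...,0]-.511,W[...,1]-.145)<.022)&(z>.058)&(z<.142)]
    q,e=fitcyl(P,.1,guess=(.511,.145,0,0));print(n,len(P),np.round(q,4),e)
s=monitor.get_state();r=R.from_euler("xyz",s["tcp_rot"]).as_matrix();print(np.round(r,4))
a=np.deg2rad(16.2);h=np.array([np.cos(a),np.sin(a),0])
d=np.array([.511,.1445,.12])-s["tool_pos"];print("to .12:",r.T@d/.025)
y=r[:,1];print("tool y yaw",np.degrees(np.arctan2(y[1],y[0])))
E
```

```text
side 217 [ 0.513   0.1427 -0.0013 -0.0044] 0.0006017123720983737
top 29 [ 0.5107  0.1462 -0.0482  0.0453] 0.00058206705461465
[[-0.      0.281   0.9597]
 [-0.      0.9597 -0.281 ]
 [-1.     -0.     -0.    ]]
to .12: [  3.10726454 -15.70954412  17.99285865]
tool y yaw 73.68288562566735
```

Call:
send_rows --deltas "0 -8 9 5; 0 -8 9 5; 0 -8 9 5; 0 -8 9 5; 0 -8 9 5; 0 -8 9 5; 0 -8 9 5; 0 -8 9 5; 0 -8 9 5; 0 -8 9 5" --grip 0.6

```text
time_s: 1.83
tool_pos: [0.3496, 0.3926, 0.198]
tcp_rot: [1.987, 1.57, 1.177]
wrist_force: [0.4, -0.0, 0.6]
width: 0.798
```

```bash
cat > go.py <<'E'
from fit import *
def plan(p,yawdeg):
    s=monitor.get_state();r=R.from_euler("xyz",s["tcp_rot"]).as_matrix()
    y=r[:,1];yw=np.degrees(np.arctan2(y[1],y[0]))
    print("t",s["time_s"],"pos",np.round(s["tool_pos"],4),"yaw",yw,"toolx",np.round(r[:,0],4),"F",np.round(s["wrist_force"],2),"M",np.round(s["moment"],3),"w",s["width"])
    d=(yw-yawdeg+90)%180-90
    print("delta",np.round(r.T@(np.array(p)-s["tool_pos"])/.025,3),"spin",d/6)
E
python3 -c "
from go import *
plan([.512,.1437,.16],16.2)"
```

```text
t 1.8333 pos [0.3496 0.3926 0.198 ] yaw 43.60344715975924 toolx [ 3.e-04  6.e-04 -1.e+00] F [ 0.36 -0.03  0.57] M [-0.017 -0.025  0.013] w 0.7981692463487031
delta [ 1.515 -2.163 11.689] spin 4.567241193293206
```

Call:
send_rows --deltas "0 -2.16 11.69 4.57; 0 -2.16 11.69 4.57; 0 -2.16 11.69 4.57; 0 -2.16 11.69 4.57; 0 -2.16 11.69 4.57; 0 -2.16 11.69 4.57; 0 -2.16 11.69 4.57; 0 -2.16 11.69 4.57; 0 -2.16 11.69 4.57; 0 -2.16 11.69 4.57"

```text
time_s: 2.67
tool_pos: [0.512, 0.1451, 0.1974]
tcp_rot: [-2.213, 1.57, 2.784]
wrist_force: [-0.1, -0.1, -0.2]
width: 0.798
```

```bash
python3 -c "
from go import *
plan([.512,.1437,.083],16.2)
c=capture('side');W=cloud(c);cv2.imwrite('pics/s2.png',cv2.resize(c['pixels'][130:330,240:440],None,fx=3,fy=3))
z=W[...,2];P=W[(np.hypot(W[...,0]-.511,W[...,1]-.145)<.022)&(z>.058)&(z<.142)]
print(len(P),fitcyl(P,.1,guess=(.511,.145,0,0)))
"
```

```text
t 2.6667 pos [0.512  0.1451 0.1974] yaw 16.280155634029036 toolx [-8.e-04  3.e-04 -1.e+00] F [-0.08 -0.07 -0.16] M [-0.011  0.014  0.021] w 0.7984708237560919
delta [ 4.577 -0.014  0.057] spin 0.013359272338173392
214 (array([ 0.51323336,  0.14239724, -0.00448763, -0.00575115]), np.float64(0.0006161940225695025))
```

View pics/s2.png

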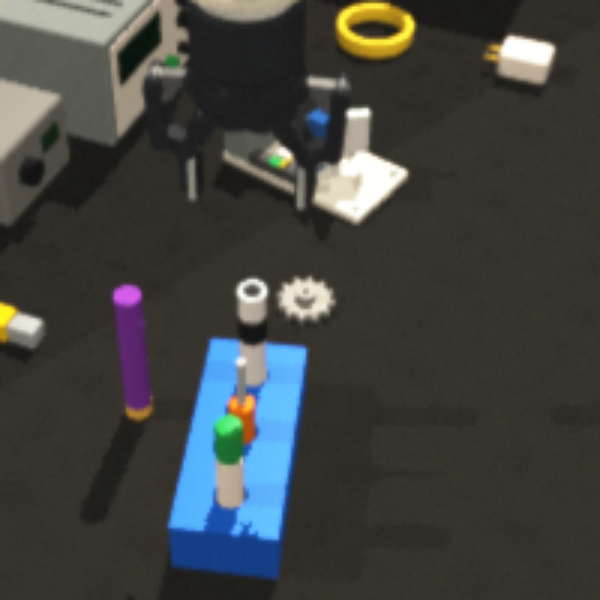

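Call:
send_rows --deltas "1.5 0 0.05 0; 3 0 0.05 0; 4.2 0 0.05 0; 4.54 0 0.05 0; 4.54 0 0.05 0"

```text
time_s: 3.13
tool_pos: [0.511, 0.144, 0.0824]
tcp_rot: [-1.686, 1.567, -2.971]
wrist_force: [0.7, -0.1, 1.0]
width: 0.802
```

Call:
send_rows --deltas "0 0 0 0; 0 0 0 0; 0 0 0 0; 0 0 0 0; 0 0 0 0; 0 0 0 0; 0 0 0 0; 0 0 0 0" --grip -1

```text
time_s: 3.8
tool_pos: [0.5132, 0.1429, 0.0861]
tcp_rot: [1.538, 1.569, 0.251]
wrist_force: [-2.7, -0.8, 9.7]
width: 0.235
```

```bash
python3 -c "
from go import *
plan([.512,.1437,.160],16.2)
c=capture('side');W=cloud(c);cv2.imwrite('pics/s3.png',cv2.resize(c['pixels'][150:300,260:400],None,fx=4,fy=4))
"
```

```text
t 3.8 pos [0.5132 0.1429 0.0861] yaw 16.251481381413722 toolx [ 2.1e-03  5.0e-04 -1.0e+00] F [-2.67 -0.77  9.7 ] M [-0.066  0.663  0.02 ] w 0.2349484622527695
delta [-2.956 -0.032 -0.043] spin 0.008580230235620453
```

View pics/s3.png

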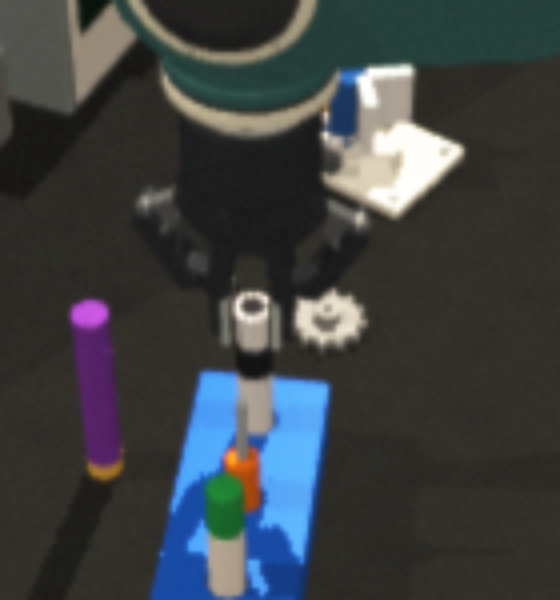

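```bash
python3 -c "
from go import *
plan([.512,.1437,.160],16.2)
c=capture('side');W=cloud(c);T=np.linalg.inv(c['cam_to_world'])
cv2.imwrite('pics/s4.png',cv2.resize(c['pixels'][190:270,285:365],None,fx=7,fy=7,interpolation=2))
z=.086
rv=cv2.Rodrigues(T[:3,:3])[0]
for p in ([.513,.143,.086],[.513,.143,.105],[.513,.143,.145],[.513,.143,.1075],[.513,.143,.05]):
    print(p,cv2.projectPoints(np.array([p]),rv,T[:3,3],np.array(c['K']),np.array(c['D']))[0].ravel()-[285,190])
m=(np.hypot(W[...,0]-.511,W[...,1]-.145)<.05)&(W[...,2]>.055)
for v in range(205,262,4):
    u=np.where(m[v])[0]; print(v-190,[(int(k-285),*np.round(W[v,k]*1000).astype(int).tolist()) for k in u[::3]])
"
```

```text
t 3.85 pos [0.5132 0.1429 0.0861] yaw 16.25170700333224 toolx [ 2.e-03  5.e-04 -1.e+00] F [-2.15 -0.76  8.32] M [-0.085  0.678  0.003] w 0.23303788161175382
delta [-2.956 -0.031 -0.043] spin 0.008617833888706627
[0.513, 0.143, 0.086] [38.77079046 54.02233612]
[0.513, 0.143, 0.105] [38.70124244 48.44149785]
[0.513, 0.143, 0.145] [38.548939   36.21176398]
[0.513, 0.143, 0.1075] [38.69196039 47.69648712]
[0.513, 0.143, 0.05] [38.89790515 64.21647216]
15 [(16, 557, 164, 211), (19, 553, 157, 207), (24, 539, 160, 214), (27, 532, 160, 217), (30, 523, 164, 223), (33, 517, 161, 222), (36, 513, 154, 218), (39, 508, 150, 217), (42, 497, 160, 229), (45, 493, 152, 224), (48, 488, 147, 222), (51, 482, 144, 221), (54, 476, 142, 222), (58, 470, 134, 218), (61, 464, 134, 219)]
19 [(16, 556, 167, 202), (19, 554, 157, 194), (22, 552, 146, 186), (28, 529, 163, 208), (31, 520, 165, 213), (34, 517, 157, 208), (37, 512, 153, 206), (40, 502, 159, 215), (43, 495, 158, 216), (46, 492, 148, 209), (49, 486, 145, 209), (58, 469, 137, 209)]
23 [(17, 553, 169, 193), (20, 548, 163, 190), (23, 549, 148, 177), (27, 5
[... 702 characters left out ...]
, 525, 142, 143), (37, 518, 140, 145), (40, 511, 139, 146), (43, 499, 150, 160), (46, 492, 148, 162)]
39 [(28, 533, 157, 141), (31, 526, 157, 144), (34, 521, 152, 141), (37, 513, 152, 145), (40, 505, 152, 147), (44, 497, 148, 147), (47, 492, 143, 144)]
43 [(30, 527, 159, 132), (33, 523, 153, 128), (36, 515, 152, 130), (39, 507, 154, 136), (42, 501, 151, 135), (45, 497, 142, 129)]
47 [(34, 520, 153, 116), (37, 512, 155, 122), (40, 506, 152, 121)]
51 [(34, 521, 152, 101), (37, 512, 154, 107), (40, 507, 150, 106)]
55 [(34, 523, 148, 84), (37, 513, 153, 92), (40, 506, 151, 93)]
59 [(37, 513, 154, 79), (40, 506, 151, 79)]
63 [(37, 513, 154, 65), (40, 506, 151, 65), (43, 503, 141, 56)]
67 []
71 []
```

View pics/s4.png

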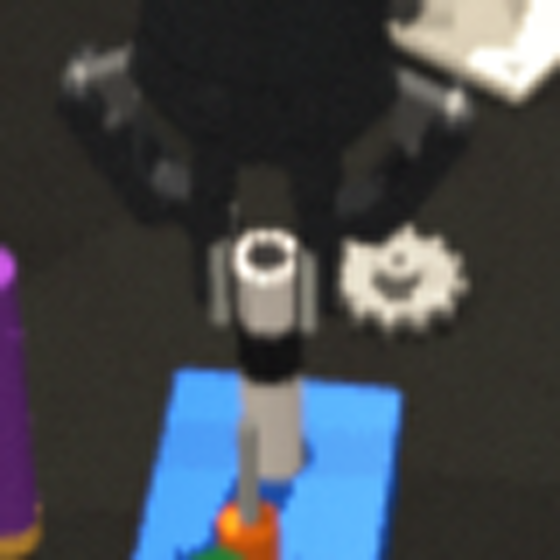

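```bash
python3 -c "
from go import *
c=capture('side');W=cloud(c)
i=c['pixels'][180:280,275:375].astype(float)/255
o=cv2.resize((np.clip(i**0.45,0,1)*255).astype(np.uint8),None,fx=6,fy=6,interpolation=2)
cv2.imwrite('pics/s5.png',o)
d=W[228:262,305:340,2]*1000
print(np.nan_to_num(d,nan=-1)[::2,::2].astype(int))
"
```

```text
[[ -2   0  -1   0 139 148 150 144 144 145 145 146 151 148 144   5   8  15]
 [  2   0  -1   0 136 141 143 137 142 143 142 143 145 141 130   9   8   7]
 [  0   1   0  -2 132 132 133 132 135 135 136 134 140 136   5   3  10   8]
 [  0  -1  -1  -1   0   3 127 127 130 128 127 131 131 128  -2   5   4   6]
 [  2   3   2   2   0   1   0 120 121 122 122 123 123   0   0   1   1   1]
 [  1   0   0   0   3   1  -1 112 115 114 115 112   0   1   0   2   0   0]
 [  1   0   1   0   0   3  -1 105 106 109 110 105   0   0   0   0   0   3]
 [  1  -1   0   0   0   0   0  99 102 101 102  98   0   0  -1   0   0   0]
 [  0   0  -2  51  48  49  48  87  96  97  95  90  49   0  -2   0  -1  -1]
 [  0   0   1  50  48  52  49  81  89  91  89  86  52  50  49  49  49  49]
 [  2   1  50  51  51  50  50  75  81  80  81  78  52  51  51  50  49  50]
 [ -1  -1  50  50  51  51  47 131 130  76  74  72  48  49  50  49  48  49]
 [  2   0  52  50  50  48  51 128 126  71  66  64  51  49  51  51  49  48]
 [  1   0  50  48  51  51  50 120 119  59  61  55  51  49  51  50  52  49]
 [  0  50  52  49  47  51  50 113 112  52  54  51  46  50  52  48  52  51]
 [ -1  48  51  51  47  50  50 106 104  49  50  50  51  48  51  48  50  47]
 [  2  49  48  50  49  47  51  97  95  47  48  47  51  49  51  49  51  49]]
```

View pics/s5.png

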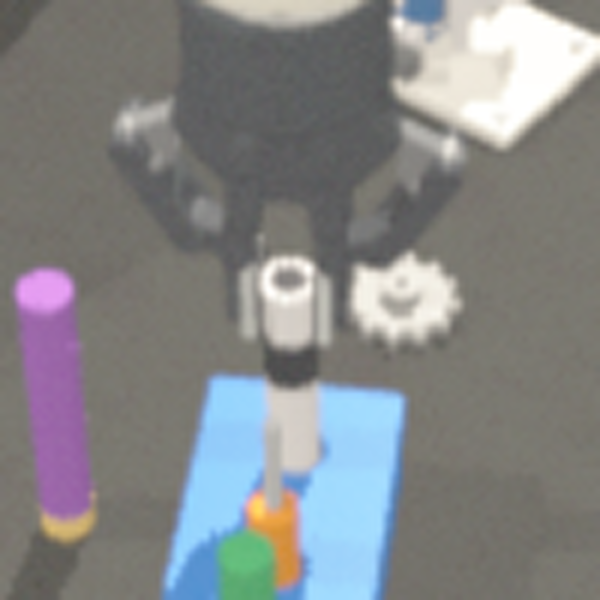

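The pads hold only the top of the barrel. In the picture the fingertips are at z≈0.12, above the band, though the state says the TCP is at 0.086. I'll open, go lower and look again.

Call:
send_rows --deltas "0 0 0 0; 0 0 0 0; 0 0 0 0; 0 0 0 0; 0 0 0 0; 0 0 0 0" --grip 0.2

```text
time_s: 4.45
tool_pos: [0.5125, 0.1428, 0.0842]
tcp_rot: [-1.723, 1.571, -3.01]
wrist_force: [1.2, -1.3, 0.9]
width: 0.598
```

```bash
cat > look.py <<'E'
from go import *
def look(name,u0=275,u1=375,v0=180,v1=280,f=6,cam="side"):
    c=capture(cam);i=c['pixels'][v0:v1,u0:u1].astype(float)/255
    cv2.imwrite('pics/'+name,cv2.resize((np.clip(i**0.6,0,1)*255).astype(np.uint8),None,fx=f,fy=f,interpolation=2))
    return c,cloud(c)
E
python3 -c "
from look import *
plan([.512,.1437,.066],16.2)
look('s6.png')
c,W=look('t6.png',220,300,180,260,7,'top')
m=(np.hypot(W[...,0]-.511,W[...,1]-.145)<.12)&(W[...,2]>.152)
print(m.sum(),np.round(W[m].min(0),3))
"
```

```text
t 4.45 pos [0.5125 0.1428 0.0842] yaw 16.261151913126497 toolx [-1.e-04 -0.e+00 -1.e+00] F [ 1.15 -1.29  0.89] M [ 0.018 -0.037  0.026] w 0.5982243671030452
delta [ 0.726 -0.01  -0.04 ] spin 0.010191985521082358
4704 [0.391 0.057 0.173]
```

View pics/s6.png

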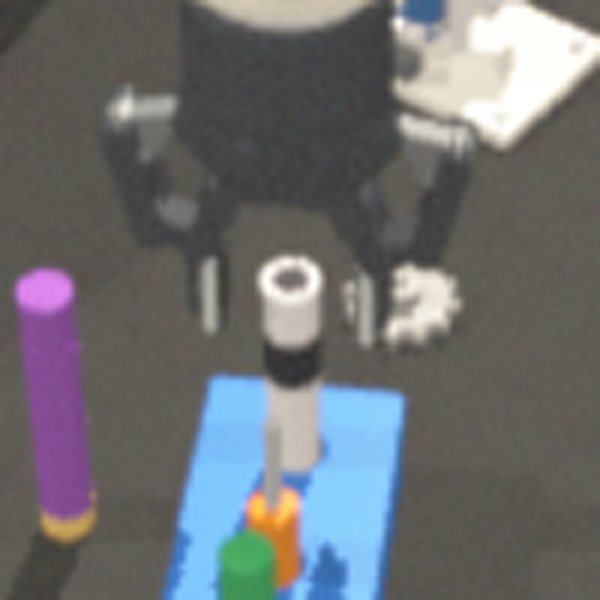

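View pics/t6.png

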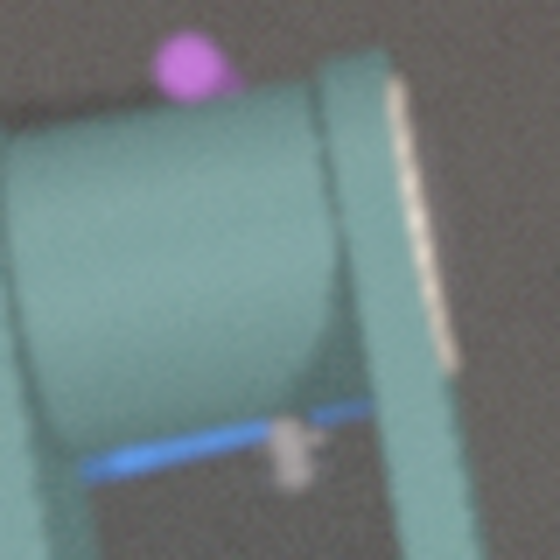

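Call:
send_rows --deltas "0.4 0 0 0; 0.8 0 0 0; 0.8 0 0 0"

```text
time_s: 4.8
tool_pos: [0.5114, 0.1425, 0.0613]
tcp_rot: [-1.64, 1.568, -2.927]
wrist_force: [-0.2, -0.6, -0.4]
width: 0.602
```

```bash
python3 -c "
from look import *
plan([.512,.1437,.066],16.2)
c,W=look('s7.png')
d=W[225:262,295:345]*1000
m=(d[...,2]>60)
for v in range(0,37,2): print(v+225,[(int(u+295),*d[v,u].astype(int).tolist()) for u in np.where(m[v])[0][::3]])
"
```

```text
t 4.8 pos [0.5114 0.1425 0.0613] yaw 16.258890780057122 toolx [-3.2e-03 -7.0e-04 -1.0e+00] F [-0.16 -0.6  -0.39] M [-0.017 -0.003  0.01 ] w 0.6018505164997018
delta [-0.187  0.036 -0.038] spin 0.009815130009521056
225 [(298, 564, 169, 152), (301, 557, 168, 154), (304, 554, 159, 147), (307, 545, 161, 152), (310, 538, 160, 154), (313, 528, 165, 163), (322, 517, 141, 146), (325, 511, 137, 144), (328, 504, 135, 145), (333, 485, 151, 167), (336, 479, 149, 167), (339, 480, 128, 148), (343, 471, 128, 152)]
227 [(299, 562, 168, 145), (302, 555, 167, 147), (305, 551, 160, 143), (308, 543, 161, 147), (311, 535, 161, 150), (320, 519, 147, 144), (323, 512, 147, 146), (326, 506, 143, 145), (332, 488, 152, 160), (335, 483, 146, 157), (338, 477, 141, 154), (341, 471, 138, 154), (344, 463, 142, 161)]
229 [(306, 547, 163, 140), (309, 539, 163, 144), (312, 536, 155, 138), (321, 514, 154, 145), (324, 508, 150, 144), (327, 502, 147, 143), (335, 483, 144, 148), (338, 477, 142, 149), (341, 471, 138, 147), (344, 463, 142, 155)]
231 [(307, 547, 158, 129), (310, 538, 161, 135), (313, 539, 145, 120), (322, 51
[... 866 characters left out ...]
2, 102), (323, 510, 151, 105), (326, 504, 148, 105), (334, 486, 143, 108), (337, 480, 140, 108)]
243 [(320, 518, 152, 96), (323, 510, 152, 100), (326, 504, 148, 97), (334, 486, 144, 101)]
245 [(320, 519, 150, 87), (323, 510, 152, 92), (326, 504, 148, 91)]
247 [(320, 518, 152, 82), (323, 510, 152, 85), (326, 504, 149, 85)]
249 [(319, 499, 198, 129), (322, 512, 155, 80), (325, 505, 151, 80), (328, 502, 142, 73)]
251 [(319, 496, 203, 129), (322, 512, 154, 73), (325, 506, 150, 71), (328, 502, 141, 64)]
253 [(319, 498, 201, 120), (322, 512, 154, 65), (325, 505, 152, 67)]
255 [(319, 497, 203, 115)]
257 [(319, 496, 205, 111)]
259 [(319, 496, 205, 104)]
261 [(318, 503, 196, 85), (321, 493, 201, 95)]
```

View pics/s7.png

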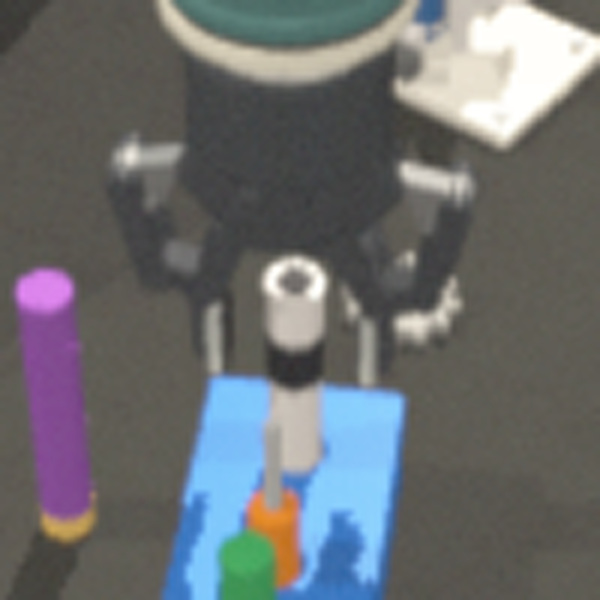

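Call:
send_rows --deltas "0.25 0 0 0; 0.45 0 0 0; 0.45 0 0 0; 0.45 0 0 0"

```text
time_s: 5.18
tool_pos: [0.5124, 0.1428, 0.0526]
tcp_rot: [-1.585, 1.57, -2.872]
wrist_force: [-0.5, 0.6, -0.6]
width: 0.602
```

Call:
send_rows --deltas "0 0 0 0; 0 0 0 0; 0 0 0 0; 0 0 0 0; 0 0 0 0; 0 0 0 0; 0 0 0 0; 0 0 0 0" --grip -1

```text
time_s: 5.85
tool_pos: [0.5126, 0.1428, 0.0534]
tcp_rot: [1.366, 1.57, 0.079]
wrist_force: [-2.8, -0.5, 6.5]
width: 0.244
```

```bash
python3 -c "
from look import *
plan([.512,.1437,.12],16.2)
c,W=look('s8.png')
"
```

```text
t 5.85 pos [0.5126 0.1428 0.0534] yaw 16.262860331682695 toolx [ 3.e-04  0.e+00 -1.e+00] F [-2.8  -0.46  6.49] M [-0.193  0.669 -0.059] w 0.24363589542062192
delta [-2.664 -0.014 -0.041] spin 0.01047672194711661
```

View pics/s8.png

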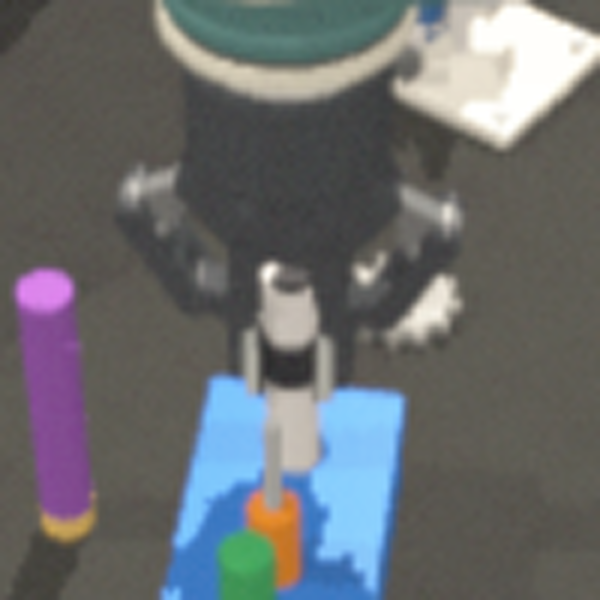

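Call:
send_rows --deltas "-0.5 0 0 0; -1 0 0 0; -1.5 0 0 0; -2.2 0 0 0; -2.6 0 0 0; -2.6 0 0 0; -2.6 0 0 0"

```text
time_s: 6.48
tool_pos: [0.5129, 0.1429, 0.1186]
tcp_rot: [1.483, 1.569, 0.196]
wrist_force: [-0.1, -0.6, -2.2]
width: 0.239
```

```bash
python3 -c "
from look import *
plan([.482,-.1555,.12],-13.3)
c,W=look('s9.png',265,385,150,270)
z=W[...,2];P=W[(np.hypot(W[...,0]-.511,W[...,1]-.145)<.022)&(z>.072)&(z<.15)]
print(len(P),np.round(P.min(0),3),fitcyl(P,.1,guess=(.511,.145,0,0)))
"
```

```text
t 6.4833 pos [0.5129 0.1429 0.1186] yaw 16.262986880538474 toolx [ 1.4e-03  3.0e-04 -1.0e+00] F [-0.09 -0.57 -2.2 ] M [ 0.039  0.028 -0.018] w 0.23947921424374274
delta [-0.061 -4.527 11.111] spin 4.927164480089746
198 [0.503 0.142 0.076] (array([ 0.51438673,  0.14291446,  0.00481716, -0.00104525]), np.float64(0.0006538871659620144))
```

View pics/s9.png

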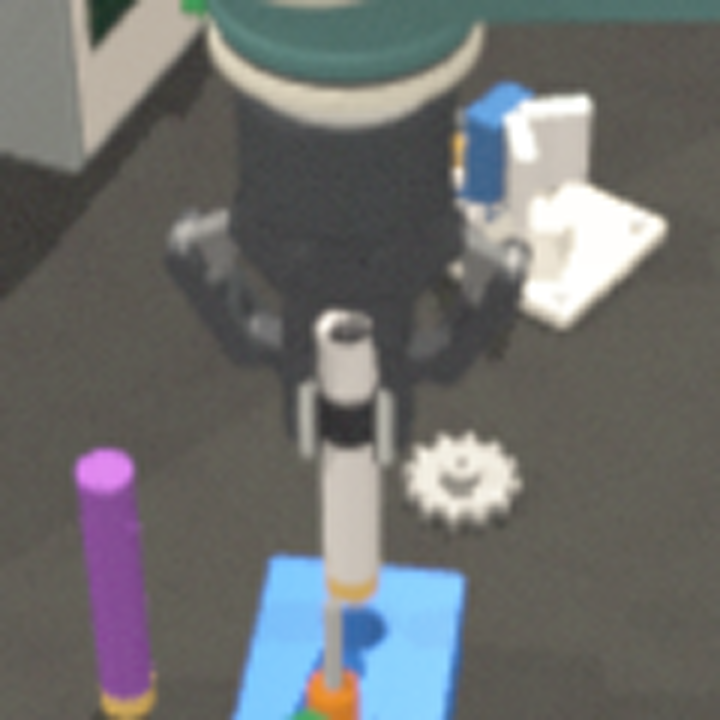

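The barrel is out and upright to within 0.005 rad, with the lens end at z≈0.075. Now I carry it to a point in front of the jig and turn it.

Call:
send_rows --deltas "0 -4.5 11.1 4.9; 0 -4.5 11.1 4.9; 0 -4.5 11.1 4.9; 0 -4.5 11.1 4.9; 0 -4.5 11.1 4.9; 0 -4.5 11.1 4.9; 0 -4.5 11.1 4.9; 0 -4.5 11.1 4.9; 0 -4.5 11.1 4.9; 0 -4.5 11.1 4.9"

```text
time_s: 7.37
tool_pos: [0.4819, -0.155, 0.1171]
tcp_rot: [-1.92, 1.569, 2.562]
wrist_force: [1.6, 0.3, -0.7]
width: 0.244
```

```bash
cat > jig.py <<'E'
from look import *
O=np.array([.549,-.1714]);X=np.array([np.cos(.232),-np.sin(.232)]);Y=np.array([np.sin(.232),np.cos(.232)])
def tojig(p): d=np.asarray(p)[...,:2]-O; return np.stack([d@X,d@Y],-1)
def barrel(W,p,zlo,zhi):
    z=W[...,2];P=W[(np.hypot(W[...,0]-p[0],W[...,1]-p[1])<.022)&(z>zlo)&(z<zhi)]
    q,e=fitcyl(P,.06,guess=(p[0],p[1],0,0));print("barrel",len(P),"zmin",np.round(np.sort(P[:,2])[:3],4),np.round(q,4),"jig",np.round(tojig(q[:2])*1000,1),"lean jig",np.round([q[2:]@X,q[2:]@Y],4),e)
E
python3 -c "
from jig import *
s=monitor.get_state();p=s['tool_pos']
plan([*(O-.03*X),.0636],-13.3)
c,W=look('s10.png',300,420,110,230)
barrel(W,p,p[2]-.06,p[2]+.05)
c,W=look('t10.png',340,420,150,250,6,'top')
barrel(W,p,p[2]-.06,p[2]+.1)
"
```

```text
t 7.3667 pos [ 0.4819 -0.155   0.1171] yaw -13.215394200858594 toolx [-1.2e-03  8.0e-04 -1.0e+00] F [ 1.58  0.3  -0.69] M [-0.007  0.012  0.008] w 0.244228652827428
delta [2.137 1.566 0.024] spin 0.014100966523566663
barrel 235 zmin [0.0734 0.0748 0.0751] [ 0.4841 -0.1562 -0.0114  0.0218] jig [-66.6  -0.1] lean jig [-0.0161  0.0186] 0.0012291350453486477
barrel 0 zmin [] [ 0.4819 -0.155   0.      0.    ] jig [-69.1   0.5] lean jig [0. 0.] nan
  return _methods._mean(a, axis=axis, dtype=dtype,
  ret = ret.dtype.type(ret / rcount)
```

View pics/s10.png

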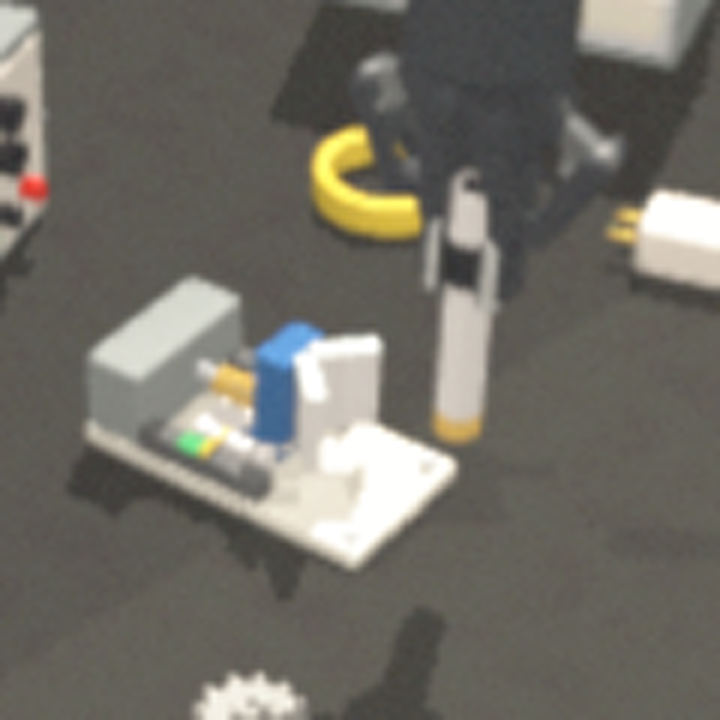

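View pics/t10.png

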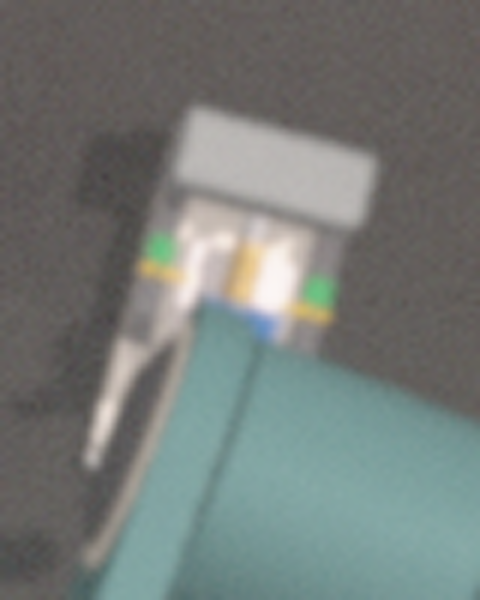

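Call:
send_rows --deltas "0.6 0 0 0; 1.2 0 0 0; 1.8 0 0 0; 2.1 0 0 0; 2.1 0 0 0; 2.1 0 0 0; 2.1 0 0 0"

```text
time_s: 8.05
tool_pos: [0.4828, -0.1548, 0.0664]
tcp_rot: [1.465, 1.57, -0.334]
wrist_force: [0.4, 0.5, -0.6]
width: 0.24
```

```bash
python3 -c "
from jig import *
s=monitor.get_state();p=s['tool_pos']
plan([*(O-.03*X),.0636],-13.3)
c,W=look('s11.png',300,420,130,250)
barrel(W,p,.022,.092)
barrel(W,p,.005,.092)
"
```

```text
t 8.05 pos [ 0.4828 -0.1548  0.0664] yaw -13.097506633525716 toolx [ 1.e-03 -3.e-04 -1.e+00] F [ 0.38  0.52 -0.59] M [-0.003  0.022  0.027] w 0.23974573773532964
delta [0.115 1.53  0.042] spin 0.03374889441238101
barrel 142 zmin [0.0239 0.025  0.0252] [ 4.847e-01 -1.548e-01 -2.200e-03  2.000e-04] jig [-66.4   1.4] lean jig [-0.0022 -0.0003] 0.0010168500969861907
barrel 142 zmin [0.0239 0.025  0.0252] [ 4.847e-01 -1.548e-01 -2.200e-03  2.000e-04] jig [-66.4   1.4] lean jig [-0.0022 -0.0003] 0.0010168500969861907
```

View pics/s11.png

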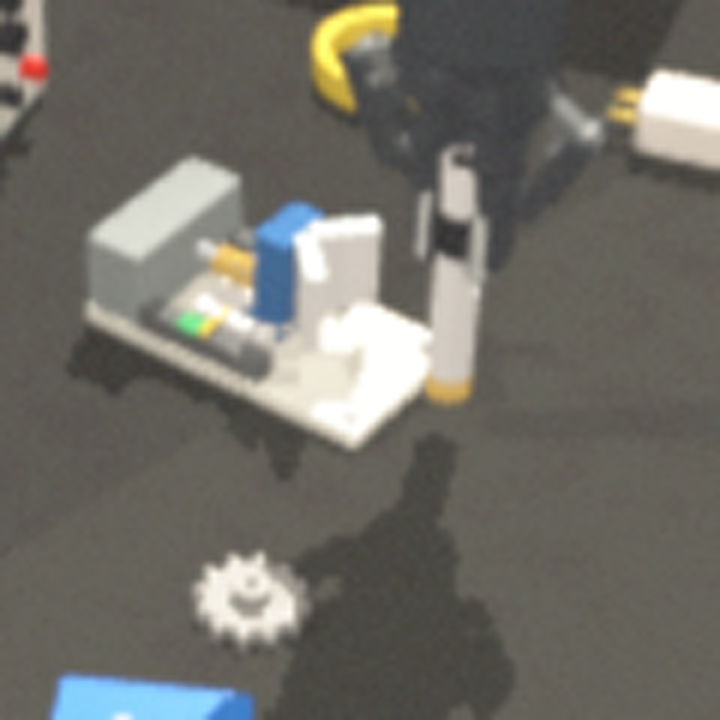

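Call:
send_rows --deltas "0.08 0.7 0.05 0; 0.08 1.4 0.05 0; 0.08 2.0 0.05 0; 0.08 2.4 0.05 0; 0.08 2.4 0.05 0; 0.08 2.4 0.05 0"

```text
time_s: 8.6
tool_pos: [0.5404, -0.1699, 0.0636]
tcp_rot: [-1.575, 1.571, 2.908]
wrist_force: [-0.0, 0.7, -1.8]
width: 0.242
```

```bash
python3 -c "
from jig import *
s=monitor.get_state();p=s['tool_pos']
plan([*(O+.01*X),.0646],-13.3)
c,W=look('s12.png',300,400,130,230)
barrel(W,p,.015,.09)
"
```

```text
t 8.6 pos [ 0.5404 -0.1699  0.0636] yaw -13.130649306699333 toolx [-3.e-04  1.e-04 -1.e+00] F [-0.04  0.69 -1.79] M [ 0.026  0.007 -0.024] w 0.24188854125116738
delta [-0.041  0.749 -0.019] spin 0.02822511555011194
barrel 144 zmin [0.0213 0.0217 0.0218] [ 0.5429 -0.17    0.0115  0.0164] jig [-6.2 -0. ] lean jig [0.0074 0.0186] 0.0012001650971485652
```

View pics/s12.png

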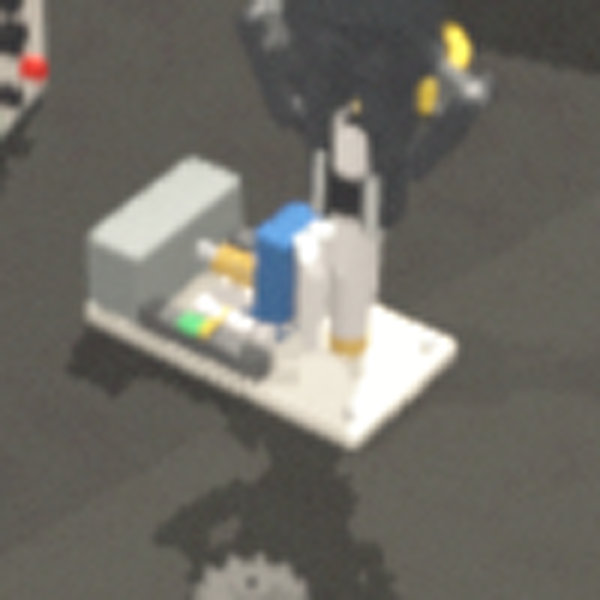

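The barrel stands about 6 mm short of seating, centred in y. Now a slow press.

Call:
send_rows --deltas "0 0.1 0 0; 0 0.2 0 0; 0 0.28 0 0; 0 0.36 0 0; 0 0.44 0 0; 0 0.52 0 0; 0 0.6 0 0; 0 0.66 0 0; 0 0.66 0 0; 0 0.66 0 0"

```text
time_s: 9.48
tool_pos: [0.5565, -0.1737, 0.0634]
tcp_rot: [-1.614, 1.571, 2.869]
wrist_force: [-3.8, 0.3, 2.3]
width: 0.239
```

```bash
python3 -c "
from jig import *
s=monitor.get_state();p=s['tool_pos']
plan([*(O+.01*X),.0646],-13.3)
for i in range(3): capture('side'); s=monitor.get_state();print(np.round(s['wrist_force'],2),np.round(s['wrist_force'][:2]@X,2),np.round(s['tool_pos'],4))
c,W=look('s13.png',300,400,130,230)
barrel(W,p,.015,.09)
look('t13.png',340,420,150,250,6,'top')
"
```

```text
t 9.4833 pos [ 0.5565 -0.1737  0.0634] yaw -13.137590715477401 toolx [-2.e-04  1.e-04 -1.e+00] F [-3.79  0.31  2.3 ] M [0.14  0.709 0.004] w 0.23860886041122276
delta [-0.046  0.088 -0.021] spin 0.027068214087099324
[-2.69  1.03  1.88] -2.85 [ 0.5564 -0.1737  0.0635]
[-2.86  1.19  3.16] -3.06 [ 0.5564 -0.1737  0.0635]
[-3.45  1.02  1.86] -3.59 [ 0.5564 -0.1737  0.0635]
barrel 166 zmin [0.0211 0.0212 0.0219] [ 0.5592 -0.1741  0.0365  0.0086] jig [10.5 -0.3] lean jig [0.0336 0.0167] 0.00220596361757155
```

View pics/s13.png

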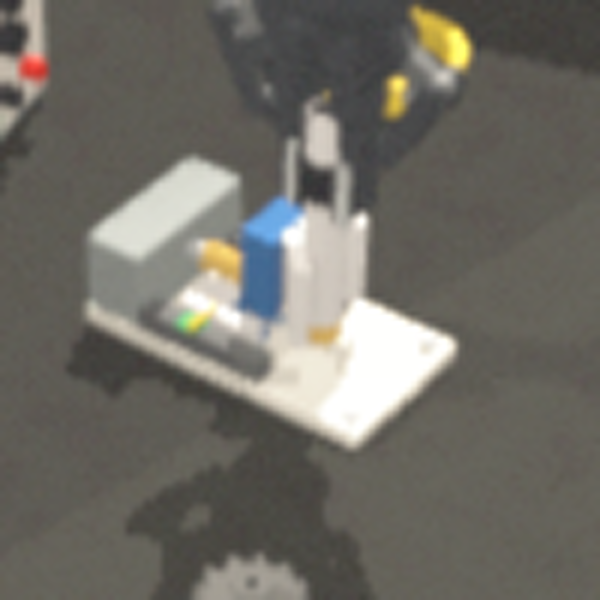

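View pics/t13.png

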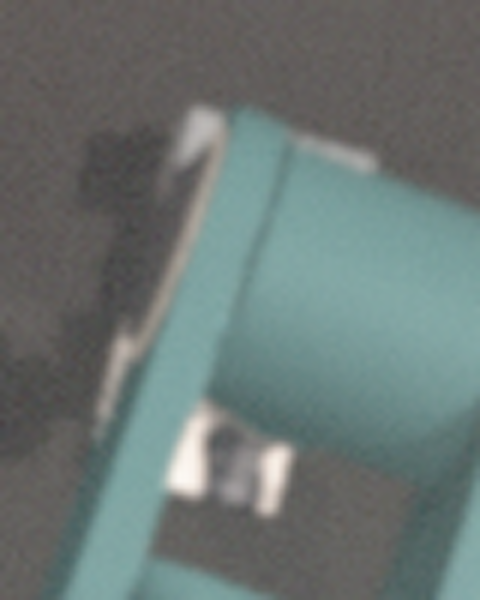

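The pointer stands over the green band at about (203,318) in the side crop, and the jaw is pushed in about 10 mm. Next I check the tilt and the pointers more closely.

```bash
python3 -c "
from jig import *
c,W=look('s14.png',325,385,140,200,10)
r=regions_of('side','barrel')
for x in r[:3]:
    m=x['pixels'];v,u=np.where(m);print('mask',x['confidence'],m.sum(),u.mean(),v.mean(),v.min(),v.max())
hsv=cv2.cvtColor(c['pixels'],cv2.COLOR_BGR2HSV)
for r_ in range(150,192,2): print(r_,c['pixels'][r_,345:364].mean(-1).astype(int))
m=max(r,key=lambda x:x['confidence'])['pixels']
m=cv2.erode(m.astype(np.uint8),np.ones((1,1)))>0
P=W[m]
for a,b in((.015,.03),(.03,.05),(.05,.08),(.08,.092),(.08,.115),(.02,.115)):
    Q=P[(P[:,2]>a)&(P[:,2]<b)]
    f=least_squares(lambda q:np.hypot(Q[:,0]-q[0],Q[:,1]-q[1])-.011,(.559,-.174),loss='soft_l1',f_scale=.001)
    print(a,b,len(Q),np.round(tojig(f.x)*1000,1))
for l in('jaw_seat','jaw','flank_left','flank_right'):
    for q in spot_in('side',l)[:2]:
        p=w(c,q['centre']);print(l,round(q['confidence'],2),np.round(p,4),np.round(tojig(p)*1000,1))
"
```

```text
mask 0.92 447 283.76062639821026 247.09395973154363 225 269
mask 0.58 195 353.55384615384617 166.3948717948718 147 185
150 [ 37  31  31  32  31  56 122 167 178 159 127  60  31  33  31  29  27  28
  28]
152 [ 43  37  37  41  39  61 136 172 176 171 154  73  35  31  30  31  30  31
  39]
154 [ 45  43  61 121  90  73 151 176 176 171 155  75  35  33  32  29  27  30
  32]
156 [ 42  44  72 124  63  47 102 150 169 166 153  96  47  34  32  28  28  29
  32]
158 [ 43  44  81 122  64  28  27  32  46  48  64 108 114  68  34  29  31  30
  37]
160 [ 45  46  76 124  62  24  18  22  22  24  50 111 126  74  33  27  30  32
  45]
162 [ 50  63  92 124  54  27  28  21  21  24  57 124 124  60  31  32  30  34
  42]
164 [118 135 133 130  93  91 135 115 104  80  78 134 124  59  34  39  34  40
  45]
166 [135 136 136 145 183 216 180 175 172 159 117 138 131 130 201 239 104  46
  46]
168 [139 151 213 253 252 236 185 176 174 170 165 159 153 171 190 171  87  49
  46]
170 [105 107 190 248 248 225 180 176 174 169 168 165 165 172 171 157  72  47
  45]
172 [ 63  70 120 192 214 210 182 170 172 169 167 164 163 172 171 157
[... 490 characters left out ...]
 254 254 254 254
 254]
186 [173 183 181 174 170 166 141 121 123 125 145 213 249 247 254 254 254 254
 254]
188 [151 181 189 203 201 205 205 204 199 181 186 188 194 223 253 254 254 254
 254]
190 [128 184 210 213 213 215 216 217 218 216 212 189 209 250 254 254 254 254
 254]
0.015 0.03 32 [-40.2 365.6]
0.03 0.05 49 [-40.9 365. ]
0.05 0.08 77 [-40.3 365.5]
0.08 0.092 31 [-41.7 362.5]
0.08 0.115 95 [-40.3 365.1]
0.02 0.115 245 [-40.5 365.1]
jaw_seat 0.6 [0.4147 0.4325 0.0026] [-269.5  556.8]
jaw_seat 0.59 [ 0.5789 -0.1659  0.0626] [27.8 12.2]
jaw 0.87 [ 0.5862 -0.1657  0.0482] [34.9 14.1]
flank_left 0.46 [ 0.5618 -0.1515  0.0643] [ 7.9 22.3]
flank_right 0.47 [ 0.553  -0.1971  0.0584] [  9.8 -24.1]
```

View pics/s14.png

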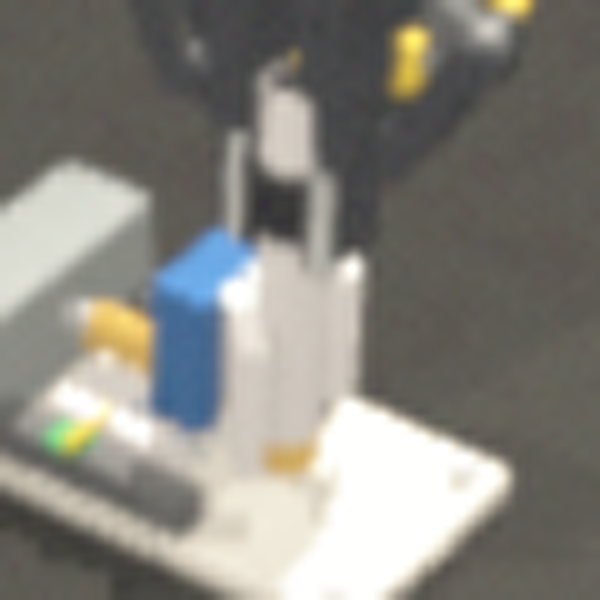

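```bash
python3 -c "
from jig import *
c,W=look('s15.png',325,385,140,200,10)
B=cv2.imread('pics/side0.png');W0=np.load('side0.npy')
for n,im,w_ in(('rest',B,W0),('now',c['pixels'],W)):
    h=cv2.cvtColor(im,cv2.COLOR_BGR2HSV)
    j=tojig(w_)
    def sel(lo,hi,zl,zh): return (h[...,0]>lo)&(h[...,0]<hi)&(h[...,1]>110)&(h[...,2]>60)&(np.abs(j[...,0]-.04)<.09)&(np.abs(j[...,1])<.06)&(w_[...,2]>zl)&(w_[...,2]<zh)
    for l,a in(('blue',(95,125,.055,.072)),('yellowptr',(20,32,.018,.045)),('green',(40,80,.015,.04))):
        m=sel(*a);v,u=np.where(m)
        if m.sum():print(n,l,m.sum(),np.round(np.median(j[m],0)*1000,1),'zmed',np.round(np.median(w_[m][:,2]),3),'x',np.round(np.percentile(j[m][:,0],[5,95])*1000,1))
for x in regions_of('side','barrel'):
    m=x['pixels'];v,u=np.where(m)
    if u.mean()<320: continue
    P=W[m];P=P[np.hypot(*(P[:,:2]-[.559,-.174]).T)<.025]
    for a,b in((.018,.034),(.034,.06),(.06,.085),(.085,.145),(.12,.145)):
        Q=P[(P[:,2]>a)&(P[:,2]<b)]
        f=least_squares(lambda q:np.hypot(Q[:,0]-q[0],Q[:,1]-q[1])-.011,(.559,-.174),loss='soft_l1',f_scale=.001)
        print(a,b,len(Q),np.round(tojig(f.x)*1000,1))
    q,e=fitcyl(P,.06,guess=(.559,-.174,0,0));print(np.round(q,4),'jig',tojig(q[:2]),'lean',q[2:]@X,q[2:]@Y)
for r in range(154,170,2): print(r,[(u,*np.round(W[r,u]*1000).astype(int).tolist()) for u in (347,348,356,357,358)])
"
```

```text
rest blue 28 [26.4 14.7] zmed 0.064 x [21.8 37.9]
rest yellowptr 8 [51.7 39.4] zmed 0.025 x [49.4 52.9]
rest green 11 [61.7 40.3] zmed 0.025 x [56.6 67.6]
now blue 27 [37.7 16.3] zmed 0.062 x [27.9 45.7]
now yellowptr 8 [60.4 31.8] zmed 0.029 x [56.6 71.3]
now green 4 [66.6 39.5] zmed 0.026 x [64.  67.5]
0.018 0.034 4 [39.  13.3]
0.034 0.06 44 [18.4  3.3]
0.06 0.085 61 [18.5  3.2]
0.085 0.145 0 [10.3 -0.2]
0.12 0.145 0 [10.3 -0.2]
[ 0.5682 -0.1729 -0.0521  0.0231] jig [0.01906163 0.00297299] lean -0.05604391670729343 0.010494828217527397
0.018 0.034 15 [10.2 -0.2]
0.034 0.06 36 [ 9.4 -0.6]
0.06 0.085 45 [9.5 0.1]
0.085 0.145 106 [9.6 0.5]
0.12 0.145 47 [9.9 0.3]
[ 0.5584 -0.1737 -0.0102  0.0129] jig [ 9.68548145e-03 -7.38656657e-05] lean -0.01292912524794704 0.010169456450231845
154 [(347, 581, -172, 128), (348, 575, -165, 134), (356, 550, -162, 142), (357, 545, -157, 147), (358, 543, -159, 147)]
156 [(347, 579, -169, 123), (348, 575, -166, 126), (356, 551, -167, 132), (357, 544, -153, 143), (358, 541, -155, 143)]
158 [(347, 580, -172, 114), (348, 575, -167, 119), (356, 548, -158, 132), (357, 545, -158, 133), (358, 544, -165, 128)]
160 [(347, 580, -172, 107), (348, 575, -167, 111), (356, 548, -161, 123), (357, 545, -160, 125), (358, 543, -162, 124)]
162 [(347, 628, -300, 2), (348, 575, -169, 103), (356, 549, -163, 115), (357, 545, -160, 118), (358, 542, -161, 118)]
164 [(347, 587, -192, 78), (348, 583, -190, 80), (356, 548, -161, 109), (357, 544, -159, 112), (358, 542, -162, 110)]
166 [(347, 582, -179, 80), (348, 579, -180, 81), (356, 547, -158, 105), (357, 543, -157, 106), (358, 545, -171, 97)]
168 [(347, 579, -172, 78), (348, 577, -175, 77), (356, 549, -167, 90), (357, 547, -169, 90), (358, 552, -193, 72)]
```

```bash
cat > tilt.py <<'E'
from jig import *
def tilt(n=10,c0=(.5584,-.1737)):
    Ws=[];F=[];M=[]
    for i in range(n):
        c=capture('side');Ws.append(cloud(c));s=monitor.get_state();F.append(s['wrist_force']);M.append(s['moment'])
    mm=None
    for x in regions_of('side','barrel'):
        m=x['pixels']
        if np.where(m)[1].mean()>320 and mm is None:
            P=np.nanmean(Ws,0)[m]
            if np.median(np.hypot(*(P[:,:2]-c0).T))<.015: mm=m
    W=np.nanmedian(Ws,0);P=W[mm];P=P[np.hypot(*(P[:,:2]-c0).T)<.016]
    for a,b in((.018,.03),(.03,.055),(.055,.08),(.08,.1),(.12,.148)):
        Q=P[(P[:,2]>a)&(P[:,2]<b)]
        f=least_squares(lambda q:np.hypot(Q[:,0]-q[0],Q[:,1]-q[1])-.011,c0,loss='soft_l1',f_scale=.0007)
        print(a,b,len(Q),np.round(tojig(f.x)*1000,2))
    P=P[P[:,2]<.142];q,e=fitcyl(P,.06,guess=(*c0,0,0));print(np.round(q,4),'jig',tojig(q[:2]),'lean',q[2:]@X,q[2:]@Y,e)
    F=np.mean(F,0);M=np.mean(M,0);print('t',s['time_s'],'F',F,'Fx',F[:2]@X,'M',M,'My',M[:2]@Y,'Mx',M[:2]@X,'arm',M[:2]@Y/(F[:2]@X))
    print(s['tool_pos'],s['tcp_rot'])
E
python3 -c "
from tilt import *
tilt()"
```

```text
0.018 0.03 2 [12.81  5.82]
0.03 0.055 31 [ 9.9  -0.06]
0.055 0.08 41 [10.05 -0.09]
0.08 0.1 32 [10.35 -0.1 ]
0.12 0.148 40 [ 9.69 -0.04]
[ 0.5587 -0.1737 -0.0036 -0.0008] jig [ 1.00020040e-02 -3.09951365e-05] lean -0.0033519845819409027 -0.0016525903319221285 0.00035511102243142745
t 10.6333 F [-4.49406569  0.91615617  1.86267346] Fx -4.584309554035002 M [0.17237214 0.76852789 0.00626198] My 0.7875704272110836 Mx -0.008949278979608791 arm -0.17179695610168438
[ 0.55647404 -0.17369025  0.06345356] [-0.80301841  1.57076776 -2.60307413]
```

```bash
python3 -c "
from jig import *
c=capture('side');cv2.imwrite('pics/fin.png',c['pixels'])
print(workorder.finish_job())
"
```

```text
the job is handed in; nothing more can be done
None
```

View pics/fin.png

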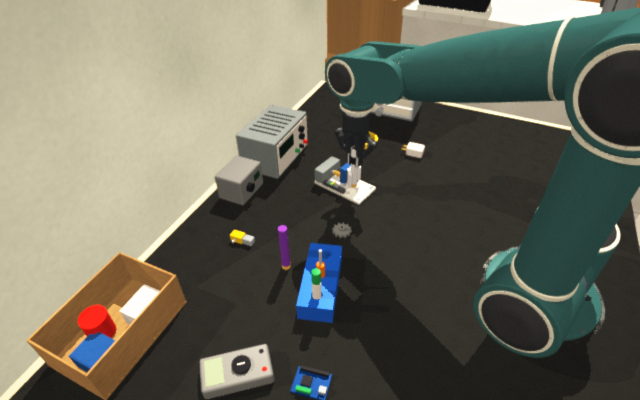

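I pulled the silver barrel out of the holder, pressed it into the V by pushing with the barrel only, and handed the job in at about 10.7 s, still gripping and pressing.

**Last checks:**
- **Jaw:** it is pushed back about 10 mm with a push of about 4.6 N, which fits the spring. One pointer was seen over its green band. The arm hid the other from the top camera.
- **Fit in the V:** the barrel leans less than 0.004 rad and is centred in the V to within about 0.1 mm.
- **Lens end:** it is at z ≈ 20–21 mm, so about 10 mm above the base plate, and the brass shows below the V faces.
- **Gripper:** the fingertips are about 12 mm or more above the top of the V faces.
- **Surroundings:** in the last picture the marker, screwdriver, purple look-alike, gear and the other loose things looked undisturbed.

**What disagreed or went wrong:**
- **TCP height:** the reported TCP height was about 35 mm below where the camera showed the fingertips. My first grip therefore closed on the top of the barrel while it was still in the hole. I opened, went lower and gripped again on the black band, then used camera heights.
- **Vertical force:** while pressing, the wrist showed about +2 N vertically, about 3 N above its reading while carrying. I took this as friction on the V faces and did not track it down further.

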